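# Gather the small clock's parts into its job tray

## Task

Two clocks have been stripped on this bench and their parts have got mixed; gather the small clock's parts into the dishes of its job tray, ready for cleaning: its two barrels side by side in the long dish, its bell mouth down in the square dish and its hour wheel in the round dish, pipe up, each standing flat on the floor of its dish. The bigger barrel, bell and hour wheel belong to the other clock: leave them where they are. Set the parts down rather than dropping them.

Things in the scene. Friction and masses are not known exactly. Their poses are not given: they have to be found in the camera images.
- barrel_a: empty brass mainspring barrel of the small clock, one of two alike (interchangeable): round drum, outside diameter 44, 28 high, open at the top, with a toothed rim of diameter 52, 4 thick, round its foot. Stands on its foot, open end up. Loose, about 120 g. Origin: centre of its underside, z up; yaw does not matter. Grip across the drum, above the toothed rim.
- barrel_b: empty brass mainspring barrel of the small clock, one of two alike (interchangeable): round drum, outside diameter 44, 28 high, open at the top, with a toothed rim of diameter 52, 4 thick, round its foot. Stands on its foot, open end up. Loose, about 120 g. Origin: centre of its underside, z up; yaw does not matter. Grip across the drum, above the toothed rim.
- hour_wheel: brass hour wheel of the small clock: a spoked toothed wheel of diameter 42, 4 thick, lying flat on the bench, with a pipe of diameter 11 standing up from its centre to 30 mm above its underside. Loose, about 40 g. Origin: centre of its underside, z up along the pipe. Grip it by the pipe.
- bell: brass bell of the small clock: cup bell standing mouth down, diameter 56 at the mouth, 33 high with the small nut on its crown; side nearly upright (diameter 53.5 at 5 mm, 52 at 19 mm above the mouth), then rounded over. Loose, about 100 g. Origin: centre of its underside (mouth), z up; round. Grip across its side, 6 to 19 mm above the mouth.
- long_dish: long steel dish, low walls (mm): outside 150 along its x, 90 along its y, 10 high; walls and floor 3 thick. Inner floor 8, rim 15 above the bench. Holds two small barrels, at x = +36 and -36. Origin: centre of its underside. Fixed. The three dishes sit in a row along their y, 107 apart, in any order, in a low wooden tray (332 x 168, rim 12 above the bench).
- square_dish: square steel dish with low walls: outside 100 x 100, 10 high, walls and floor 3 thick (inside 94 x 94). Inner floor 8 mm and rim 15 mm above the bench. Origin: centre of its underside. In the same wooden tray. Fixed.
- round_dish: round steel dish with low walls: outside diameter 94 at the foot and 98 at the rim, 10 high, walls and floor 3 thick. Inner floor 8 mm and rim 15 mm above the bench. Origin: centre of its underside. In the same wooden tray. Fixed.
- big_barrel: the larger clock's barrel, same shape but bigger: drum diameter 62, 38 high, toothed rim diameter 72. Loose on the bench; does not belong in the tray. Origin: centre of its underside.
- big_hour_wheel: the larger clock's hour wheel, same shape but bigger: wheel diameter 66, pipe diameter 15, 42 high. Loose on the bench; does not belong in the tray. Origin: centre of its underside.
- big_bell: the larger clock's bell, same shape but bigger: diameter 78, 46 high. Loose on the bench; does not belong in the tray. Origin: centre of its underside.
Mind the look-alikes: they are no part of the job. What is shaped like the barrel_a but purple or red is not meant.

How it is judged:
At the end, for the whole second after the job is handed in: Small barrels upright in the long dish (within 48 mm along, 18 across of its centre), bell mouth down in the square one (21 mm), hour wheel pipe up in the round one (26 mm), each flat on the floor (3 mm, 0.1 rad), released, at rest; larger parts within 15 mm of their start (x of barrel_a in the frame of long_dish between -0.048 and 0.048 m and y of barrel_a in the frame of long_dish between -0.018 and 0.018 m and z of barrel_a in the frame of long_dish between 0.0005 and 0.0065 m and angle between each of barrel_a, barrel_b, bell, hour_wheel's own z axis and vertical below 0.1 rad and linear speed of each of barrel_a, barrel_b, bell, hour_wheel below 0.02 m/s and x of barrel_b in the frame of long_dish between -0.048 and 0.048 m and y of barrel_b in the frame of long_dish between -0.018 and 0.018 m and z of barrel_b in the frame of long_dish between 0.0005 and 0.0065 m and x of bell in the frame of square_dish between -0.021 and 0.021 m and y of bell in the frame of square_dish between -0.021 and 0.021 m and z of bell in the frame of square_dish between 0.0005 and 0.0065 m and horizontal distance between hour_wheel and round_dish below 0.026 m and z of hour_wheel in the frame of round_dish between 0.0005 and 0.0065 m and distance of each of big_barrel, big_hour_wheel, big_bell from where it was at the start of the episode below 0.015 m); the robot touches nothing.
It fails at once if a part of the larger clock is moved by more than 15 mm (distance of any of big_barrel, big_hour_wheel, big_bell from where it was at the start of the episode above 0.015 m).
It fails at once if one of the small clock's parts is dropped or flung (faster than 0.7 m/s while out of the fingers: a fall of about 25 mm) ((linear speed of barrel_a above 0.7 m/s and contact force between the fingers and barrel_a below 0.05 N) or (linear speed of barrel_b above 0.7 m/s and contact force between the fingers and barrel_b below 0.05 N) or (linear speed of hour_wheel above 0.7 m/s and contact force between the fingers and hour_wheel below 0.05 N) or (linear speed of bell above 0.7 m/s and contact force between the fingers and bell below 0.05 N)).
It also fails if it takes over 102 s, if anything falls off the work surface, if the arm or the gripper's body presses on something with over 40 N, if the wrist force passes 120 N, or if a joint passes its speed limit or range.

## Robot

A 6-joint arm with a two-finger parallel gripper is mounted at the origin on the work surface. World frame = base frame: x ahead of the robot, y to its left, z up, the work surface at z = 0. Lengths are in m, angles in rad, forces in N, time in s.
With the tool pointing down it reaches from about 0.35 to 0.85 m from the base axis. Payload 8.1 kg.
Tool frame: the origin (TCP) lies between the finger pads; the fingertips stand 11 mm ahead of it and the grasp point (between the pads) lies 8 mm behind it (robot.tips_ahead is the distance from the TCP to the fingertips, in m); z points along the fingers, y is the line along which they close (so a half turn about z gives the same grasp; the last joint's range is limited). The gripper opens to 93 mm and grips with 3 to 60 N. Pads are 15 mm wide; open, the fingers measure 128 mm over their backs; the gripper's body (75 mm by 188 mm) begins 65 mm behind the grasp point.
Start: joints at [1.103, 0.13, 1.488, -0, 1.523, -0.085], TCP at [0.224, 0.557, 0.23] pointing down, gripper open.
Joint ranges: [-2.96, 2.96], [-0.89, 2.26], [0.02, 2.5], [-1.34, 4.48], [0, 2.73], [-2.66, 2.66]. Speed limits (rad/s): [2.39, 2.39, 2.79, 3.14, 3.14, 3.14].

## Interface

Orientations are given as a rotation vector (axis times angle).
In Python, from plant import robot gives the robot as it stands. The module is installed in compiled form; this text tells all that it offers.
- The arm moves only by the tool move_arm, never from a script. Its argument "deltas" is one flat list of numbers, 7 for each row, row after row: the shift along the tool's x, y, z in m, then the turn, a rotation vector about the tool's x, y, z in rad, then the opening, from 0 (shut) to 1 (fully open). A call has 1 to 12 rows; each row is the pose to reach, as a shift and turn from the pose commanded when the call began, along the tool's axes at that moment; what a row does not reach only later rows make up. A row lasts 1/8 s, in which the tool goes at most 62.5 mm and 10.7 degrees, less where a joint would pass 70% of its speed; a pose out of reach is approached as far as the arm can. A call with a gripper value outside its range is refused whole. The fingers move at their own pace and stop on an object; "squeeze" is the grip in N (left out, the last holds). Time passes only in rows, so rows that repeat a pose let the fingers close. It gives the time, the measured TCP pose, the force, the opening and the grip force at its end, in the units of the state.
- robot.read_state(): the state, without advancing time (a new reading comes with each control period).
- robot.read_camera(name): name is "scene" or "top" or "wrist"; returns (picture, depth): 400x640x3 uint8, red, green, blue; 400x640 float32, m along the optical axis (not along the pixel's ray), 0 where there is no reading.
- robot.camera_model(name): a dict with "K" (3x3 intrinsics, pixels), "R" (3x3) and "t" (3): a world point X has camera coordinates R X + t; the wrist camera has in their place "tool_from_camera" (4x4, takes a point from camera to tool coordinates, whose origin is the TCP and whose axes are the flange's). Camera axes: x right, y down, z forward; pixel columns grow to the right and rows downward; lengths in m; the calibration is good to about 2 mm. A picture is of the moment at which its call begins: read the wrist's pose just before it. camera_model takes no time and is no camera call.
- robot.close_job(): hands the job in; it is judged then, once.
Trained networks look in the newest picture that a camera, given by its name, has taken for a name from the list of things; names that differ only in an ending like _2 or _b are one class to them, and where a whole thing is asked for, a point or a joint stands for the part that bears it (a point fixed in the world has none). Each returns a list of dicts, best first, with "confidence" (0 to 1); they miss things now and then, are a little off and sometimes report something else, mostly with a low value. They report only what shows in the picture. A call takes as long as a camera call. They do not tell look-alikes from the thing itself.
- robot.recognise(camera, label): "uv" ([column, row] in pixels, amid what is visible of it).
The state is a dict: "t": time; "q": joint angles; "dq": joint speeds; "joint_torque": joint torques, N m; "tool_pos": TCP position; "orientation": TCP orientation; "force": force on the tool from outside, world axes, zero at the start; "wrist_torque": the same for the moment, N m; "opening": finger opening in m; "gripper_force": force on a finger pad.
Only numpy, scipy, OpenCV 4.12 (cv2) and the standard library are available. Lean on these libraries where they do the work, as an engineer would, in place of code of your own. Each camera call takes 0.05 s, during which the arm holds its last target. There are 200 camera calls.

## Working session

There is one attempt and no reset: what is moved stays moved. The work goes in short steps, Python scripts to look and compute and a tool call to move; the robot and the scene stay as the last step left them, time stands still between calls to the robot, and variables do not carry over. Pictures are saved under pics/ and viewed, at most 14 in all, crops included, and the job is handed in when it is done.

Besides the shell and the picture viewer there is one more tool, called after "Request:" as name(argument=value, ...) on one line, values as JSON. move_arm: Moves the arm, as the interface text tells. Its arguments: {"type":"object","properties":{"deltas":{"type":"array","items":{"type":"number"}},"squeeze":{"type":"number"}},"required":["deltas"]}

```bash
mkdir -p pics; cat > h.py <<'E'
import numpy as np, cv2
from plant import robot
from scipy.spatial.transform import Rotation as Rn
def snap(cam, fn=None):
    s=robot.read_state(); im,d=robot.read_camera(cam)
    if fn: cv2.imwrite('pics/'+fn, im[:,:,::-1])
    return s,im,d
def cloud(cam,s,d):
    m=robot.camera_model(cam); K=np.array(m['K'])
    v,u=np.mgrid[:d.shape[0],:d.shape[1]]
    P=np.stack([(u-K[0,2])/K[0,0]*d,(v-K[1,2])/K[1,1]*d,d],-1)
    if 'R' in m: return (P-np.array(m['t']))@np.array(m['R'])
    T=np.array(m['tool_from_camera']); P=P@T[:3,:3].T+T[:3,3]
    return P@Rn.from_rotvec(s['orientation']).as_matrix().T+np.array(s['tool_pos'])
E
python3 - <<'E'
from h import *
s,im,d=snap('top','top.png'); np.savez('top.npz',P=cloud('top',s,d),im=im,d=d)
print(s['t'],s['tool_pos'],s['orientation'],s['force'],Rn.from_rotvec(s['orientation']).as_matrix().round(3))
s2,im2,d2=snap('scene','scene.png')
for l in ['barrel_a','hour_wheel','bell','long_dish','square_dish','round_dish','big_barrel','big_hour_wheel','big_bell']:
    P=cloud('top',s,d)
    for r in robot.recognise('top',l)[:5]:
        u,v=map(int,r['uv']); print(l,u,v,round(r['confidence'],2),P[v,u].round(3))
E
```

```text
0.0 [0.22383439 0.55610401 0.22860624] [-5.97482464e-01 -3.08377253e+00  2.68548167e-03] [0.62444069 0.63921031 0.35111723] [[-0.928  0.373 -0.001]
 [ 0.373  0.928 -0.002]
 [ 0.    -0.002 -1.   ]]
barrel_a 287 280 0.87 [0.332 0.093 0.006]
barrel_a 299 240 0.84 [0.432 0.065 0.006]
barrel_a 305 201 0.69 [0.532 0.051 0.006]
barrel_a 252 187 0.62 [0.566 0.187 0.006]
barrel_a 353 267 0.52 [ 0.366 -0.073  0.006]
hour_wheel 284 137 0.44 [ 0.698  0.108 -0.001]
bell 209 160 0.94 [0.631 0.293 0.029]
long_dish 388 186 0.67 [ 0.572 -0.16   0.007]
square_dish 469 203 0.78 [ 0.531 -0.365  0.006]
round_dish 426 193 0.78 [ 0.555 -0.256  0.009]
round_dish 389 185 0.49 [ 0.574 -0.162  0.01 ]
big_barrel 192 223 0.87 [0.473 0.338 0.007]
big_hour_wheel 206 278 0.89 [0.336 0.293 0.024]
big_bell 196 220 0.74 [0.48  0.328 0.007]
big_bell 243 246 0.59 [0.417 0.199 0.045]
big_bell 387 184 0.39 [ 0.577 -0.157  0.01 ]
```

View pics/top.png

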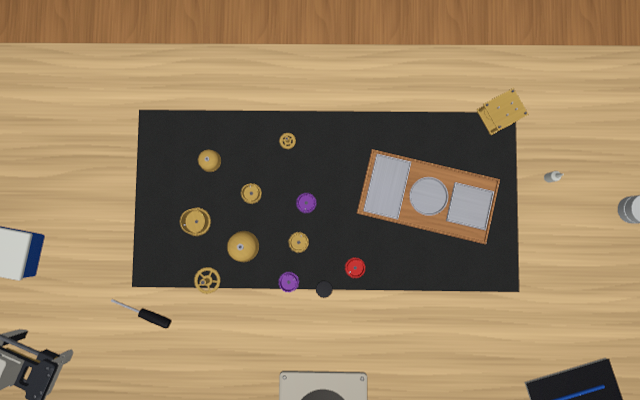

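The top view shows these parts:

| Part | Pixel position |
|---|---|
| Small barrels (brass) | (252,193), (298,242) |
| Small bell | (209,160) |
| Small hour wheel | (288,141) |
| Big barrel | (195,222) |
| Big bell | (243,246) |
| Big hour wheel | (207,279) |
| Look-alikes (purple and red) | (306,203), (289,282), (355,268) |

In the tray, from left to right, are the long dish (387,187), round dish (429,196) and square dish (469,206).

```bash
python3 - <<'E'
from h import *
z=np.load('top.npz'); P,im=z['P'],z['im']
m=robot.camera_model('top'); K=np.array(m['K']);R=np.array(m['R']);t=np.array(m['t']);C=-R.T@t
print('cam',C.round(3),K[0,0])
def ray(uv,h):
    r=R.T@np.linalg.inv(K)@np.array([uv[0],uv[1],1.]); return (C+r*(h-C[2])/r[2]).round(4)
hsv=cv2.cvtColor(im,cv2.COLOR_RGB2HSV)
b=((hsv[...,1]>80)&(hsv[...,2]>60)&(hsv[...,0]>10)&(hsv[...,0]<40)).astype(np.uint8)
b[:112]=0;b[295:]=0;b[:,:140]=0;b[:,345:]=0
n,l,st,c=cv2.connectedComponentsWithStats(b)
for i in range(1,n):
    if st[i,4]>30:
        p=P[l==i]; print(st[i],c[i].round(1),'ray h=0,.02:',ray(c[i],0)[:2],ray(c[i],.02)[:2],'zmax',p[:,2].max().round(3),'ext',np.ptp(p[:,0]).round(3),np.ptp(p[:,1]).round(3))
w=((hsv[...,1]>90)&(hsv[...,2]>80)).astype(np.uint8);w[:130]=0;w[255:]=0;w[:,:350]=0;w[:,510:]=0
n,l,st,c=cv2.connectedComponentsWithStats(w);i=1+st[1:,4].argmax()
box=cv2.minAreaRect(np.argwhere(l==i)[:,::-1].astype(np.float32)); bp=cv2.boxPoints(box)
q=np.array([ray(x,.012)[:2] for x in bp]); print(q, q.mean(0),[np.linalg.norm(q[i]-q[i-1]) for i in range(4)])
e=max([(np.linalg.norm(q[i]-q[i-1]),tuple(q[i]-q[i-1])) for i in range(4)])[1]; print('long axis dir deg',np.degrees(np.arctan2(e[1],e[0])))
g=((hsv[...,1]<60)&(hsv[...,2]>90)).astype(np.uint8);g[:145]=0;g[250:]=0;g[:,:352]=0;g[:,505:]=0
n,l,st,c=cv2.connectedComponentsWithStats(g)
for i in range(1,n):
    if st[i,4]>200: print(st[i],ray(c[i],.01))
E
```

```text
cam [ 0.455 -0.007  1.074] 420.12769657544675
[279 132  17  18 226] [287.  140.6] ray h=0,.02: [0.6888 0.0998] [0.6845 0.0979] zmax 1.074 ext 0.256 0.128
[197 149  24  23 403] [209.1 160.3] ray h=0,.02: [0.6354 0.3011] [0.6321 0.2954] zmax 1.074 ext 0.206 0.34
[240 183  22  21 349] [250.8 193.1] ray h=0,.02: [0.5513 0.1908] [0.5495 0.1871] zmax 1.074 ext 0.123 0.225
[179 207  32  30 713] [195.1 221.2] ray h=0,.02: [0.4772 0.3327] [0.4768 0.3264] zmax 1.074 ext 0.074 0.381
[227 231  32  32 775] [242.7 246.1] ray h=0,.02: [0.4151 0.2086] [0.4159 0.2046] zmax 1.074 ext 0.08 0.256
[288 232  21  21 339] [298.1 242. ] ray h=0,.02: [0.4272 0.0673] [0.4277 0.0659] zmax 1.074 ext 0.053 0.1
[ 140  267  178   28 1576] [217.2 287.8] ray h=0,.02: [0.309  0.2711] [0.3117 0.2659] zmax 1.074 ext 0.164 0.477
[330 289  15   6  81] [337.7 291.6] ray h=0,.02: [ 0.3035 -0.0348] [ 0.3063 -0.0343] zmax 0.035 ext 0.015 0.036
[[ 0.5005 -0.0787]
 [ 0.668  -0.117 ]
 [ 0.5925 -0.4447]
 [ 0.4273 -0.4035]] [ 0.547075 -0.260975] [np.float64(0.3329463620465014), np.float64(0.17182299031270534), np.float64(0.3362849089685709), np.float64(0.170260036414891)]
long axis dir deg -102.97418411609635
[ 363  154   48   65 2142] [ 0.5717 -0.1572  0.01  ]
[ 410  177   38   39 1175] [ 0.548  -0.2623  0.01  ]
[ 446  182   48   48 1649] [ 0.5237 -0.3663  0.01  ]
```

View pics/scene.png

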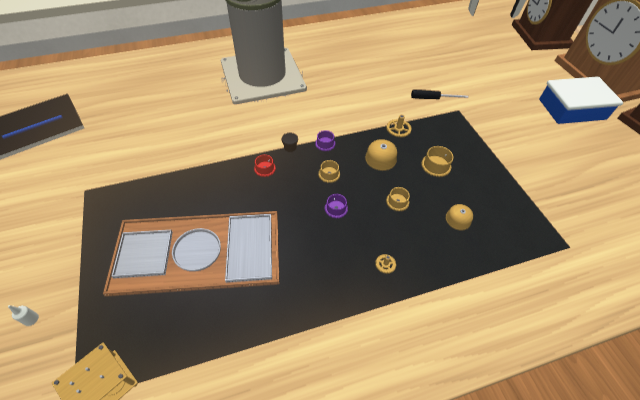

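Request:
move_arm(deltas=[-0.44,-0.221,0,0,0,-0.155,1,-0.44,-0.221,0,0,0,-0.155,1,-0.44,-0.221,0,0,0,-0.155,1,-0.44,-0.221,0,0,0,-0.155,1,-0.44,-0.221,0,0,0,-0.155,1,-0.44,-0.221,0,0,0,-0.155,1,-0.44,-0.221,0,0,0,-0.155,1,-0.44,-0.221,0,0,0,-0.155,1,-0.44,-0.221,0,0,0,-0.155,0.8,-0.44,-0.221,0,0,0,-0.155,0.8,-0.44,-0.221,0,0,0,-0.155,0.8], squeeze=15)

```text
t: 1.92
tool_pos: [0.5489, 0.1884, 0.2297]
orientation: [-0.354, -3.121, -0.0]
force: [-0.2, -0.2, -0.3]
opening: 0.0749
gripper_force: 0.0
```

```bash
cat >> h.py <<'E'
def delta(s,x,y,z):
    Rm=Rn.from_rotvec(s['orientation']).as_matrix()
    return ((np.array([x,y,z])-np.array(s['tool_pos']))@Rm).round(4)
def yaw(s):
    Rm=Rn.from_rotvec(s['orientation']).as_matrix(); return np.degrees(np.arctan2(Rm[1,1],Rm[0,1])).round(2)
def find(fn,zlo,zhi,xy,rad):
    """points in height band near xy -> enclosing circle of world xy"""
    s,im,d=snap('wrist',fn); P=cloud('wrist',s,d)
    ok=(d>0)&(P[...,2]>zlo)&(P[...,2]<zhi)&(np.hypot(P[...,0]-xy[0],P[...,1]-xy[1])<rad)
    p=P[ok][:,:2].astype(np.float32); c,r=cv2.minEnclosingCircle(p)
    lo,hi=np.percentile(p,1,0),np.percentile(p,99,0)
    print('n',len(p),'mec',np.round(c,4),round(r,4),'mid',((lo+hi)/2).round(4),'ext',(hi-lo).round(4),'ztop',np.percentile(P[ok][:,2],95).round(4))
    v,u=np.nonzero(ok); print('uv',u.min(),u.max(),v.min(),v.max(),'t',round(s['t'],2),'tool',np.round(s['tool_pos'],4),'yaw',yaw(s))
    return s,((lo+hi)/2)
E
python3 - <<'E'
from h import *
print(np.array(robot.camera_model('wrist')['tool_from_camera']).round(3),robot.camera_model('wrist')['K'][0][0])
s,c=find('w1.png',.018,.04,(.5495,.187),.05)
print(delta(s,*c,.02))
E
```

```text
[[-0.    -0.966 -0.257  0.072]
 [ 1.    -0.    -0.001  0.001]
 [ 0.001 -0.257  0.966 -0.155]
 [ 0.     0.     0.     1.   ]] 285.7631950974913
n 276 mec [0.5515 0.1891] 0.022 mid [0.5514 0.1893] ext [0.0428 0.0421] ztop 0.0284
uv 303 336 167 200 t 1.93 tool [0.5489 0.1884 0.2297] yaw 77.04
[-0.0022  0.0013  0.2097]
```

View pics/w1.png

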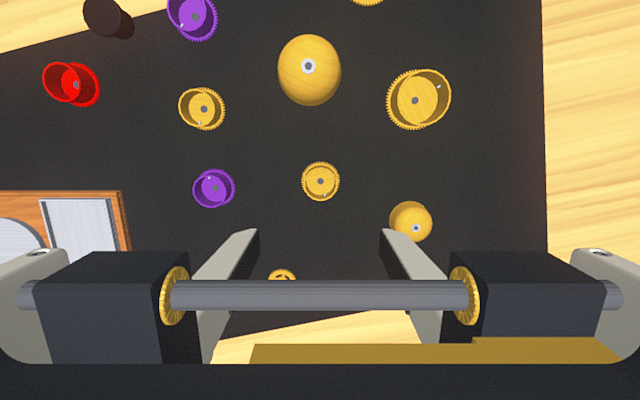

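The wrist view shows the small brass barrel centred at (320,181). It measures 43–44 mm across and 28 mm high, so it is the right one. I'm descending and gripping it.

Request:
move_arm(deltas=[-0.002,0.001,0.06,0,0,0,0.8,-0.002,0.001,0.12,0,0,0,0.8,-0.002,0.001,0.17,0,0,0,0.8,-0.002,0.001,0.2,0,0,0,0.8,-0.002,0.001,0.21,0,0,0,0.8,-0.002,0.001,0.21,0,0,0,0.8,-0.002,0.001,0.21,0,0,0,0.4,-0.002,0.001,0.21,0,0,0,0.4,-0.002,0.001,0.21,0,0,0,0.4,-0.002,0.001,0.21,0,0,0,0.4], squeeze=15)

```text
t: 3.22
tool_pos: [0.5523, 0.1879, 0.0203]
orientation: [0.357, 3.12, 0.001]
force: [-0.4, 0.6, 2.7]
opening: 0.0426
gripper_force: 15.0
```

Request:
move_arm(deltas=[0,0,-0.02,0,0,0,0.4,0,0,-0.06,0,0,0,0.4,0,0,-0.12,0,0,0,0.4,-0.013,-0.033,-0.14,0,0,0,0.4,-0.033,-0.083,-0.14,0,0,0,0.4,-0.053,-0.133,-0.14,0,0,0,0.4,-0.073,-0.183,-0.14,0,0,0,0.4,-0.093,-0.233,-0.14,0,0,0,0.4,-0.113,-0.283,-0.14,0,0,0,0.4,-0.126,-0.315,-0.14,0,0,0,0.4,-0.133,-0.332,-0.14,0,0,0,0.4,-0.133,-0.332,-0.14,0,0,0,0.4])

```text
t: 4.72
tool_pos: [0.6065, -0.1663, 0.1602]
orientation: [0.359, 3.121, 0.0]
force: [-0.3, 0.1, -1.5]
opening: 0.0429
gripper_force: 15.0
```

```bash
cat > dish.py <<'E'
from h import *
s,im,d=snap('wrist','w_dish.png'); P=cloud('wrist',s,d); np.savez('wd.npz',P=P,im=im)
print(s['t'],np.round(s['tool_pos'],4),yaw(s),s['opening'],s['gripper_force'])
hsv=cv2.cvtColor(im,cv2.COLOR_RGB2HSV)
g=((hsv[...,1]<60)&(hsv[...,2]>90)&(np.abs(P[...,2]-.01)<.012)&(P[...,1]<-.05)&(P[...,0]>.4)&(P[...,0]<.7)&(P[...,1]>-.45)).astype(np.uint8)
n,l,st,c=cv2.connectedComponentsWithStats(g)
for i in range(1,n):
    if st[i,4]>400:
        p=P[l==i][:,:2].astype(np.float32); print(st[i],cv2.minAreaRect(p),np.percentile(P[l==i][:,2],[5,50,95]).round(4))
E
python3 dish.py
```

```text
4.725 [ 0.6065 -0.1663  0.1602] 76.87 0.042939670818882086 14.999532475278556
[  275    83    91   144 10771] ((0.5725055932998657, -0.15584796667099), (0.0920713022351265, 0.15353064239025116), 76.89031219482422) [0.0063 0.0077 0.0144]
[  58  111  117   96 9509] ((0.5233973860740662, -0.36738696694374084), (0.10534141212701797, 0.09998401999473572), 77.12401580810547) [0.0066 0.008  0.0147]
[ 172  112   93   93 6780] ((0.5476131439208984, -0.2612779140472412), (0.09583070874214172, 0.09662732481956482), 75.73265075683594) [0.0064 0.0079 0.0146]
```

View pics/w_dish.png

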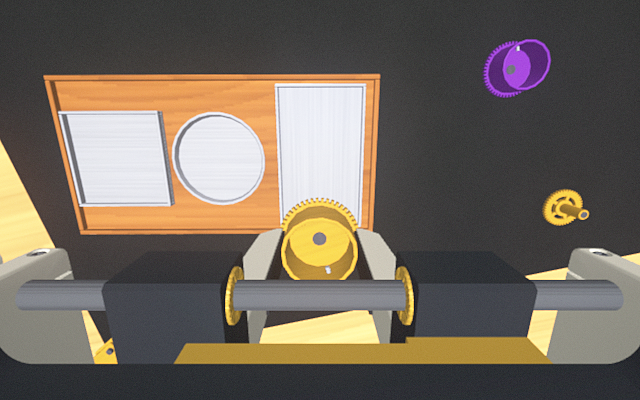

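The view shows the barrel held level at (320,240). The long dish is at (320,150), the round dish at (218,158) and the square dish at (117,158). The measured dish sizes match, so I'm lowering the barrel.

Request:
move_arm(deltas=[0,0.002,0.04,0,0,0,0.4,0,0.002,0.08,0,0,0,0.4,0,0.002,0.11,0,0,0,0.4,0,0.002,0.125,0,0,0,0.4,0,0.002,0.13,0,0,0,0.4,0,0.002,0.1315,0,0,0,0.4,0,0.002,0.1315,0,0,0,0.4,0,0.002,0.1315,0,0,0,0.58,0,0.002,0.1315,0,0,0,0.58,0,0.002,0.12,0,0,0,0.58,0,0.002,0.08,0,0,0,0.58,0,0.002,0.02,0,0,0,0.8])

```text
t: 6.28
tool_pos: [0.6053, -0.1632, 0.1394]
orientation: [-0.357, -3.117, -0.001]
force: [1.4, -0.1, -0.0]
opening: 0.0595
gripper_force: 0.0
```

```bash
python3 - <<'E'
from h import *
s=robot.read_state(); print(s['t'],s['tool_pos'],yaw(s),s['opening'],s['force'])
print(delta(s,.428,.067,.22))
E
```

```text
6.275 [ 0.60534405 -0.16324208  0.13936287] 76.94 0.05951778516930761 [ 1.38763477 -0.07036736 -0.00399698]
[ 0.2251  0.1843 -0.0796]
```

Request:
move_arm(deltas=[0,0,-0.05,0,0,0,0.8,0.226,0.184,-0.08,0,0,0,0.8,0.226,0.184,-0.08,0,0,0,0.8,0.226,0.184,-0.08,0,0,0,0.8,0.226,0.184,-0.08,0,0,0,0.8,0.226,0.184,-0.08,0,0,0,0.8,0.226,0.184,-0.08,0,0,0,0.8,0.226,0.184,-0.08,0,0,0,0.8])

```text
t: 7.28
tool_pos: [0.4288, 0.0663, 0.2205]
orientation: [0.356, 3.12, -0.0]
force: [-0.3, -0.2, 0.5]
opening: 0.0743
gripper_force: 0.0
```

```bash
python3 - <<'E'
from h import *
s,c=find('w2.png',.018,.04,(.428,.067),.05)
print(delta(s,*c,.02))
E
```

```text
n 286 mec [0.428  0.0658] 0.022 mid [0.4277 0.066 ] ext [0.0423 0.0419] ztop 0.0289
uv 301 335 165 200 t 7.28 tool [0.4288 0.0663 0.2205] yaw 76.98
[ 0.0013 -0.0006  0.2005]
```

Request:
move_arm(deltas=[0.001,-0.0005,0.06,0,0,0,0.8,0.001,-0.0005,0.12,0,0,0,0.8,0.001,-0.0005,0.17,0,0,0,0.8,0.001,-0.0005,0.195,0,0,0,0.8,0.001,-0.0005,0.2005,0,0,0,0.8,0.001,-0.0005,0.2005,0,0,0,0.8,0.001,-0.0005,0.2005,0,0,0,0.4,0.001,-0.0005,0.2005,0,0,0,0.4,0.001,-0.0005,0.2005,0,0,0,0.4,0.001,-0.0005,0.2005,0,0,0,0.4], squeeze=15)

```text
t: 8.57
tool_pos: [0.4276, 0.0663, 0.0196]
orientation: [0.357, 3.12, 0.0]
force: [0.3, -0.3, 3.5]
opening: 0.0436
gripper_force: 15.0
```

```bash
python3 - <<'E'
from h import *
s=robot.read_state(); print(delta(s,.537,-.1484,.15))
E
```

```text
[-0.1551 -0.1845 -0.1303]
```

Request:
move_arm(deltas=[0,0,-0.02,0,0,0,0.4,0,0,-0.06,0,0,0,0.4,0,0,-0.11,0,0,0,0.4,-0.018,-0.021,-0.13,0,0,0,0.4,-0.048,-0.057,-0.13,0,0,0,0.4,-0.079,-0.094,-0.13,0,0,0,0.4,-0.11,-0.131,-0.13,0,0,0,0.4,-0.137,-0.163,-0.13,0,0,0,0.4,-0.151,-0.18,-0.13,0,0,0,0.4,-0.155,-0.1845,-0.13,0,0,0,0.4,-0.155,-0.1845,-0.13,0,0,0,0.4,-0.155,-0.1845,-0.13,0,0,0,0.4])

```text
t: 10.07
tool_pos: [0.5362, -0.1474, 0.149]
orientation: [-0.356, -3.121, -0.001]
force: [-0.5, -0.1, -1.4]
opening: 0.0438
gripper_force: 15.0
```

```bash
python3 - <<'E'
from h import *
s,c=find('w3.png',.028,.045,(.607,-.1646),.035)
print(delta(s,.537,-.1484,.0278),s['opening'],s['gripper_force'])
E
```

```text
Traceback (most recent call last):
  File "h.py", line 25, in find
    lo,hi=np.percentile(p,1,0),np.percentile(p,99,0)
          ~~~~~~~~~~~~~^^^^^^^
IndexError: index -1 is out of bounds for axis 0 with size 0
```

View pics/w3.png

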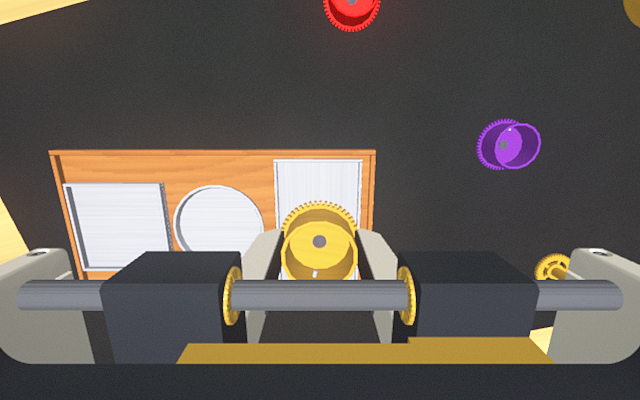

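The second barrel is held level at (320,240), and it hides the first one. I'll check the placed barrel with the top camera.

```bash
python3 - <<'E'
from h import *
s,im,d=snap('scene','s3.png'); P=cloud('scene',s,d)
ok=(d>0)&(P[...,2]>.022)&(P[...,2]<.045)&(np.hypot(P[...,0]-.607,P[...,1]+.165)<.045)
p=P[ok]; print(len(p),p.min(0),p.max(0),(p.min(0)+p.max(0))/2, np.percentile(p[:,2],[50,95]))
print(delta(s,.537,-.1484,.0278),s['tool_pos'])
cv2.imwrite('pics/s3c.png',cv2.resize(im[180:320,80:320,::-1],None,fx=3,fy=3))
E
```

```text
221 [ 0.58372761 -0.18434634  0.0220274 ] [ 0.62834567 -0.1411098   0.03931937] [ 0.60603664 -0.16272807  0.03067339] [0.03263766 0.03844156]
[-0.0009 -0.0008  0.1213] [ 0.53626714 -0.14748303  0.1491296 ]
```

View pics/s3c.png

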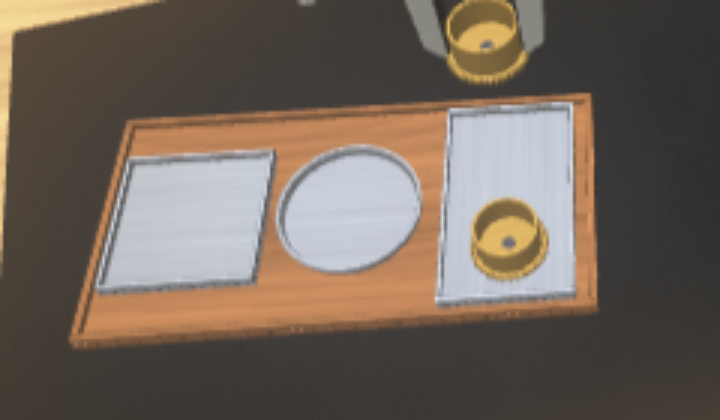

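The scene view shows the first barrel standing upright in the long dish at about (0.606,-0.163). Now I'm placing the second one.

Request:
move_arm(deltas=[-0.001,-0.001,0.04,0,0,0,0.4,-0.001,-0.001,0.08,0,0,0,0.4,-0.001,-0.001,0.105,0,0,0,0.4,-0.001,-0.001,0.117,0,0,0,0.4,-0.001,-0.001,0.12,0,0,0,0.4,-0.001,-0.001,0.121,0,0,0,0.4,-0.001,-0.001,0.121,0,0,0,0.4,-0.001,-0.001,0.121,0,0,0,0.58,-0.001,-0.001,0.121,0,0,0,0.58,-0.001,-0.001,0.11,0,0,0,0.58,-0.001,-0.001,0.07,0,0,0,0.58,-0.001,-0.001,0.01,0,0,0,0.8])

```text
t: 11.68
tool_pos: [0.5357, -0.1491, 0.1391]
orientation: [-0.357, -3.117, -0.001]
force: [1.1, -0.4, 0.0]
opening: 0.0601
gripper_force: 0.0
```

```bash
python3 - <<'E'
from h import *
s=robot.read_state(); print(s['t'],s['tool_pos'],yaw(s),s['opening'],s['force'])
print(delta(s,.687,.098,.22))
E
```

```text
11.675 [ 0.53573796 -0.14910395  0.13905405] 76.94 0.06011388003142058 [ 1.08538963 -0.40090762  0.04691809]
[-0.0912  0.2749 -0.0812]
```

Request:
move_arm(deltas=[0,0,-0.05,0,0,0,0.45,-0.091,0.275,-0.081,0,0,0,0.45,-0.091,0.275,-0.081,0,0,0,0.45,-0.091,0.275,-0.081,0,0,0,0.45,-0.091,0.275,-0.081,0,0,0,0.45,-0.091,0.275,-0.081,0,0,0,0.45,-0.091,0.275,-0.081,0,0,0,0.45,-0.091,0.275,-0.081,0,0,0,0.45])

```text
t: 12.68
tool_pos: [0.6879, 0.0974, 0.2204]
orientation: [-0.357, -3.121, 0.001]
force: [0.8, -0.7, -0.6]
opening: 0.0419
gripper_force: 0.0
```

```bash
python3 - <<'E'
from h import *
s,c=find('w4.png',.02,.04,(.687,.098),.04)
print(delta(s,*c,.017))
find(None,.002,.012,(.687,.098),.04)
E
```

```text
n 71 mec [0.6891 0.0987] 0.0052 mid [0.6888 0.0988] ext [0.0103 0.01  ] ztop 0.0309
uv 316 324 180 189 t 12.68 tool [0.6879 0.0974 0.2204] yaw 76.96
[-0.0006  0.0017  0.2034]
n 542 mec [0.6881 0.096 ] 0.0375 mid [0.6888 0.0984] ext [0.0393 0.0392] ztop 0.0052
uv 292 345 153 206 t 12.72 tool [0.6877 0.0968 0.2204] yaw 76.91
```

View pics/w4.png

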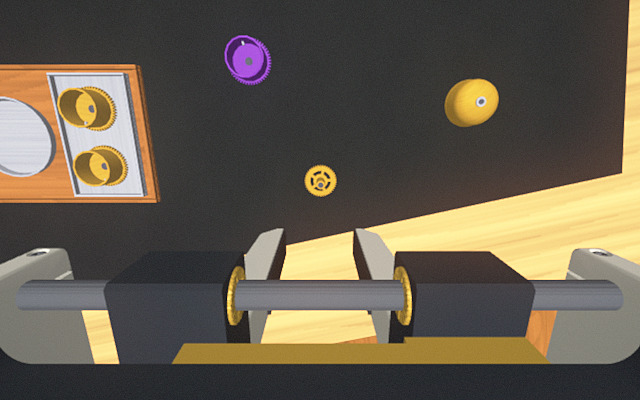

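The view shows both barrels upright in the long dish at (87,107) and (100,165). The hour wheel's pipe is at (320,184), 10 mm across with its top at 30 mm, which matches the small wheel.

Request:
move_arm(deltas=[-0.001,0.0017,0.06,0,0,0,0.45,-0.001,0.0017,0.12,0,0,0,0.45,-0.001,0.0017,0.17,0,0,0,0.45,-0.001,0.0017,0.197,0,0,0,0.45,-0.001,0.0017,0.203,0,0,0,0.45,-0.001,0.0017,0.203,0,0,0,0.45,-0.001,0.0017,0.203,0,0,0,0.05,-0.001,0.0017,0.203,0,0,0,0.05,-0.001,0.0017,0.203,0,0,0,0.05,-0.001,0.0017,0.203,0,0,0,0.05,-0.001,0.0017,0.203,0,0,0,0.05], squeeze=12)

```text
t: 14.15
tool_pos: [0.6897, 0.0992, 0.0176]
orientation: [0.357, 3.121, 0.0]
force: [-0.7, -0.2, 3.4]
opening: 0.0107
gripper_force: 12.0
```

```bash
python3 - <<'E'
from h import *
s=robot.read_state(); print(delta(s,.548,-.2615,.15))
E
```

```text
[ 0.0565 -0.3833 -0.1325]
```

Request:
move_arm(deltas=[0,0,-0.02,0,0,0,0.05,0,0,-0.06,0,0,0,0.05,0,0,-0.11,0,0,0,0.05,0.004,-0.03,-0.133,0,0,0,0.05,0.012,-0.08,-0.133,0,0,0,0.05,0.02,-0.135,-0.133,0,0,0,0.05,0.028,-0.19,-0.133,0,0,0,0.05,0.036,-0.245,-0.133,0,0,0,0.05,0.044,-0.3,-0.133,0,0,0,0.05,0.052,-0.35,-0.133,0,0,0,0.05,0.0565,-0.376,-0.133,0,0,0,0.05,0.0565,-0.383,-0.133,0,0,0,0.05])

```text
t: 15.65
tool_pos: [0.5474, -0.263, 0.1514]
orientation: [0.361, 3.12, -0.001]
force: [0.6, -0.4, -0.4]
opening: 0.0107
gripper_force: 12.0
```

Request:
move_arm(deltas=[0,0,0.04,0,0,0,0.05,0,0,0.08,0,0,0,0.05,0,0,0.1,0,0,0,0.05,0,0,0.1,0,0,0,0.05])

```text
t: 16.15
tool_pos: [0.5472, -0.26, 0.0489]
orientation: [-0.355, -3.119, -0.002]
force: [-0.0, -1.0, -0.0]
opening: 0.0107
gripper_force: 12.0
```

```bash
python3 - <<'E'
from h import *
s,im,d=snap('wrist','w5.png'); print(s['t'],s['tool_pos'],delta(s,.548,-.2615,.025),s['opening'],s['gripper_force'],s['force'])
E
```

```text
16.15 [ 0.54716218 -0.2599586   0.04887558] [-0.0012 -0.0013  0.0239] 0.010710183335298077 11.999935358762741 [-0.03437759 -0.97818168 -0.0350528 ]
```

View pics/w5.png

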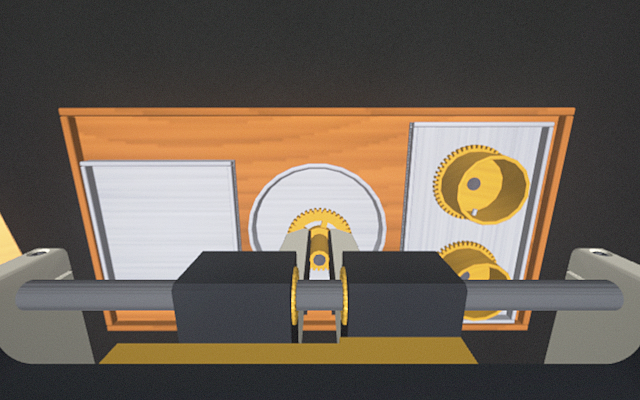

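The wheel is held level by its pipe at (320,245) over the round dish. I'm lowering it the last 24.5 mm.

Request:
move_arm(deltas=[-0.0005,-0.0005,0.012,0,0,0,0.05,-0.0005,-0.0005,0.02,0,0,0,0.05,-0.0005,-0.0005,0.023,0,0,0,0.05,-0.0005,-0.0005,0.0245,0,0,0,0.05,-0.0005,-0.0005,0.0245,0,0,0,0.05,-0.0005,-0.0005,0.0245,0,0,0,0.3,-0.0005,-0.0005,0.0245,0,0,0,0.3,-0.0005,-0.0005,0.015,0,0,0,0.3,-0.0005,-0.0005,-0.03,0,0,0,0.3,-0.0005,-0.0005,-0.09,0,0,0,0.5,-0.0005,-0.0005,-0.13,0,0,0,0.8])

```text
t: 17.58
tool_pos: [0.5492, -0.2624, 0.1845]
orientation: [0.357, 3.117, -0.003]
force: [0.1, -0.4, 0.1]
opening: 0.0433
gripper_force: 0.0
```

```bash
python3 - <<'E'
from h import *
s=robot.read_state(); print(s['t'],s['tool_pos'],yaw(s),s['opening'],s['force'])
print(delta(s,.633,.296,.22))
E
```

```text
17.575 [ 0.54921365 -0.26241199  0.18448724] 76.95 0.04326852159689325 [ 0.10726313 -0.4241264   0.07469907]
[ 0.0443  0.5629 -0.0364]
```

Request:
move_arm(deltas=[0.044,0.562,-0.02,0,0,0,0.85,0.044,0.562,-0.02,0,0,0,0.85,0.044,0.562,-0.02,0,0,0,0.85,0.044,0.562,-0.02,0,0,0,0.85,0.044,0.562,-0.02,0,0,0,0.85,0.044,0.562,-0.02,0,0,0,0.85,0.044,0.562,-0.02,0,0,0,0.85,0.044,0.562,-0.02,0,0,0,0.85,0.044,0.562,-0.02,0,0,0,0.85,0.044,0.562,-0.02,0,0,0,0.85,0.044,0.562,-0.02,0,0,0,0.85])

```text
t: 18.95
tool_pos: [0.6322, 0.2957, 0.2004]
orientation: [0.356, 3.121, -0.001]
force: [0.8, -0.0, -0.5]
opening: 0.0791
gripper_force: 0.0
```

```bash
python3 - <<'E'
from h import *
s,c=find('w6.png',.012,.04,(.633,.296),.045)
print(delta(s,*c,.016),s['opening'])
s,c=find(None,.024,.04,(.633,.296),.045)
E
```

```text
n 1471 mec [0.6352 0.2983] 0.0264 mid [0.6339 0.2984] ext [0.048  0.0482] ztop 0.0312
uv 300 343 166 208 t 18.95 tool [0.6322 0.2957 0.2004] yaw 77.0
[-0.0009  0.0031  0.1844] 0.07907197711301064
n 1243 mec [0.635  0.2985] 0.0243 mid [0.6345 0.2985] ext [0.0442 0.045 ] ztop 0.0315
uv 302 342 168 207 t 19.0 tool [0.6324 0.2948 0.2005] yaw 76.92
```

View pics/w6.png

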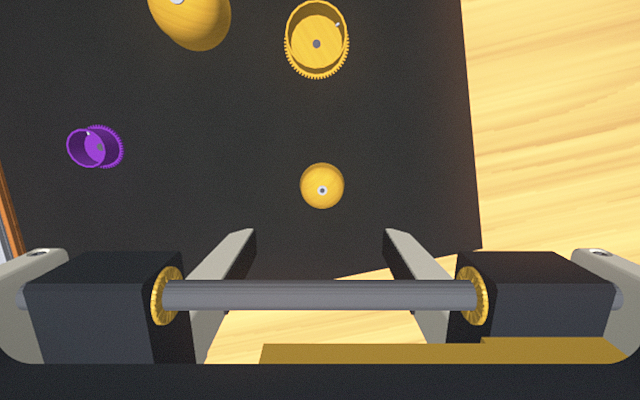

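The small bell is at (322,186), about 53 mm across and 32 mm high, with nothing near it. I'm gripping it.

Request:
move_arm(deltas=[-0.002,0.0035,0.06,0,0,0,0.85,-0.002,0.0035,0.11,0,0,0,0.85,-0.002,0.0035,0.155,0,0,0,0.85,-0.002,0.0035,0.178,0,0,0,0.85,-0.002,0.0035,0.1845,0,0,0,0.85,-0.002,0.0035,0.1845,0,0,0,0.85,-0.002,0.0035,0.1845,0,0,0,0.5,-0.002,0.0035,0.1845,0,0,0,0.5,-0.002,0.0035,0.1845,0,0,0,0.5,-0.002,0.0035,0.1845,0,0,0,0.5], squeeze=15)

```text
t: 20.3
tool_pos: [0.6355, 0.2988, 0.0165]
orientation: [0.357, 3.12, 0.001]
force: [-0.4, 0.5, 4.2]
opening: 0.0526
gripper_force: 15.1
```

Request:
move_arm(deltas=[0,0,-0.01,0,0,0,0.5,0,0,-0.03,0,0,0,0.5,0,0,-0.03,0,0,0,0.5])

```text
t: 20.68
tool_pos: [0.6371, 0.2994, 0.0492]
orientation: [0.357, 3.117, 0.004]
force: [0.5, -0.1, -0.9]
opening: 0.0523
gripper_force: 15.0
```

```bash
python3 - <<'E'
from h import *
s=robot.read_state(); print(s['opening'],s['gripper_force'],s['force'],delta(s,.5235,-.367,.15))
snap('wrist','w7.png')
E
```

```text
0.05234138674452804 14.959270321269287 [ 0.50549127 -0.14686188 -0.94371592] [-0.0402 -0.6745 -0.1026]
```

View pics/w7.png

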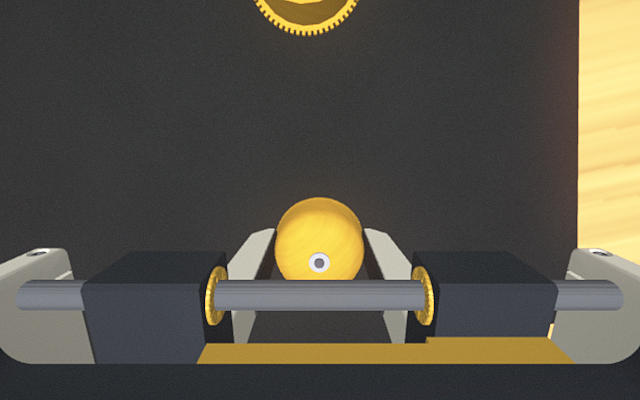

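Request:
move_arm(deltas=[0,0,-0.03,0,0,0,0.5,0,0,-0.07,0,0,0,0.5,-0.001,-0.02,-0.1,0,0,0,0.5,-0.004,-0.06,-0.11,0,0,0,0.5,-0.007,-0.11,-0.11,0,0,0,0.5,-0.01,-0.16,-0.11,0,0,0,0.5,-0.013,-0.21,-0.11,0,0,0,0.5,-0.016,-0.26,-0.11,0,0,0,0.5,-0.019,-0.31,-0.11,0,0,0,0.5,-0.022,-0.35,-0.11,0,0,0,0.5,-0.024,-0.38,-0.11,0,0,0,0.5,-0.024,-0.4,-0.11,0,0,0,0.5])

```text
t: 22.22
tool_pos: [0.5675, -0.0979, 0.1553]
orientation: [-0.359, -3.121, -0.0]
force: [0.4, -0.2, -0.3]
opening: 0.0523
gripper_force: 15.0
```

Request:
move_arm(deltas=[-0.001,-0.03,0,0,0,0.08,0.5,-0.003,-0.07,0,0,0,0.2,0.5,-0.006,-0.11,0,0,0,0.33,0.5,-0.009,-0.15,0,0,0,0.46,0.5,-0.012,-0.19,0,0,0,0.58,0.5,-0.014,-0.23,0,0,0,0.68,0.5,-0.015,-0.26,0,0,0,0.75,0.5,-0.015,-0.274,0,0,0,0.785,0.5,-0.015,-0.274,0,0,0,0.785,0.5,-0.015,-0.274,0,0,0,0.785,0.5])

```text
t: 23.48
tool_pos: [0.5212, -0.3656, 0.1555]
orientation: [-1.521, -2.748, -0.001]
force: [0.2, 0.1, -1.5]
opening: 0.0528
gripper_force: 15.0
```

```bash
python3 - <<'E'
from h import *
s=robot.read_state(); print(s['t'],yaw(s),s['opening'],s['gripper_force'],s['tool_pos'],delta(s,.5235,-.367,.0245))
E
```

```text
23.475 32.09 0.05277343472245095 14.95897206958034 [ 0.52119659 -0.36556465  0.1554514 ] [-0.0025  0.0012  0.1309]
```

Request:
move_arm(deltas=[-0.002,0.001,0.04,0,0,0,0.5,-0.002,0.001,0.08,0,0,0,0.5,-0.002,0.001,0.11,0,0,0,0.5,-0.002,0.001,0.125,0,0,0,0.5,-0.002,0.001,0.13,0,0,0,0.5,-0.002,0.001,0.1315,0,0,0,0.5,-0.002,0.001,0.1315,0,0,0,0.5,-0.002,0.001,0.1315,0,0,0,0.72,-0.002,0.001,0.1315,0,0,0,0.72,-0.002,0.001,0.12,0,0,0,0.72,-0.002,0.001,0.07,0,0,0,0.72,-0.002,0.001,0.01,0,0,0,0.85])

```text
t: 24.98
tool_pos: [0.5219, -0.3674, 0.1463]
orientation: [-1.523, -2.745, -0.001]
force: [1.1, -0.3, -0.3]
opening: 0.073
gripper_force: 0.0
```

Request:
move_arm(deltas=[0.05,0,-0.05,0,0,0,0.85,0.1,0,-0.08,0,0,0,0.85,0.15,0.05,-0.08,0,0,0,0.85,0.15,0.1,-0.08,0,0,0,0.85,0.15,0.15,-0.08,0,0,0,0.85,0.15,0.2,-0.08,0,0,0,0.85,0.15,0.2,-0.08,0,0,0,0.85])

```text
t: 25.85
tool_pos: [0.6148, -0.1324, 0.2256]
orientation: [-1.519, -2.75, -0.001]
force: [-0.1, -0.4, 0.5]
opening: 0.0792
gripper_force: 0.0
```

```bash
python3 - <<'E'
from h import *
s,im,d=snap('scene','s9.png'); P=cloud('scene',s,d)
t,imt,dt=snap('top'); Pt=cloud('top',t,dt)
print(s['t'],s['tool_pos'],s['force'])
for n,x,y,zl in [('b1',.607,-.165,.022),('b2',.537,-.148,.022),('wheel',.548,-.2615,.02),('bell',.5235,-.367,.02)]:
  for nm,Q,D in (('scene',P,d),('top',Pt,dt)):
    ok=(D>0)&(Q[...,2]>zl)&(Q[...,2]<.06)&(np.hypot(Q[...,0]-x,Q[...,1]-y)<.04); p=Q[ok]
    if len(p): print(n,nm,len(p),((p.min(0)+p.max(0))/2).round(4)[:2],np.ptp(p,0).round(3),'ztop',p[:,2].max().round(4))
cv2.imwrite('pics/s9c.png',cv2.resize(im[180:320,80:320,::-1],None,fx=3,fy=3))
E
```

```text
25.85 [ 0.61479855 -0.13243937  0.22561949] [-0.09989042 -0.38105418  0.50342093]
b1 scene 223 [ 0.6065 -0.1628] [0.044 0.043 0.018] ztop 0.0397
b1 top 56 [ 0.6059 -0.1628] [0.041 0.041 0.017] ztop 0.0404
b2 scene 213 [ 0.5379 -0.1492] [0.045 0.043 0.017] ztop 0.0388
b2 top 71 [ 0.5382 -0.1502] [0.042 0.043 0.018] ztop 0.0408
wheel scene 50 [ 0.5474 -0.2605] [0.012 0.01  0.02 ] ztop 0.0408
wheel top 24 [ 0.5482 -0.2615] [0.009 0.012 0.019] ztop 0.0404
bell scene 566 [ 0.5249 -0.3668] [0.05  0.051 0.024] ztop 0.0437
bell top 84 [ 0.5207 -0.3813] [0.042 0.021 0.012] ztop 0.0414
```

View pics/s9c.png

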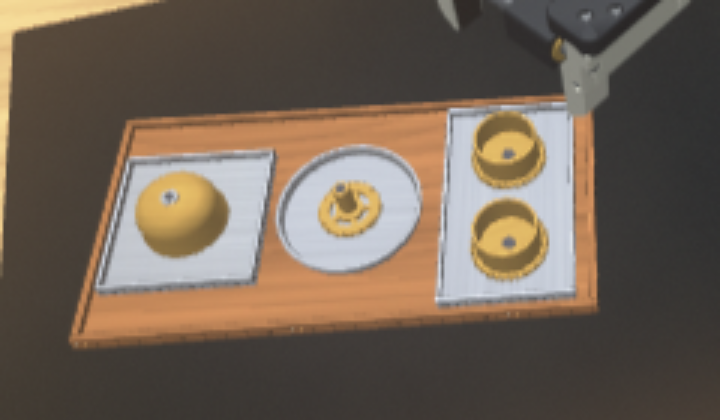

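All four parts are in their dishes. The nut at (168,196) in the crop looks off-centre on the bell, so I'll check the bell for tilt.

```bash
python3 - <<'E'
from h import *
s,im,d=snap('scene'); P=cloud('scene',s,d)
m=robot.camera_model('scene');K,R,t=map(np.array,(m['K'],m['R'],m['t']))
p=K@(R@np.array([.5249,-.3668,.041])+t); p=p[:2]/p[2]; print('pred nut crop px',(p-[80,180])*3)
ok=(d>0)&(P[...,2]>.012)&(P[...,2]<.05)&(np.hypot(P[...,0]-.5249,P[...,1]+.3668)<.035)
for a,b in((.012,.018),(.018,.024),(.024,.03),(.03,.034),(.034,.038),(.038,.05)):
    q=P[ok&(P[...,2]>=a)&(P[...,2]<b)]; c,r=cv2.minEnclosingCircle(q[:,:2].astype(np.float32)); print(a,len(q),np.round(c,4),round(r,4))
i=np.unravel_index(np.where(ok,P[...,2],0).argmax(),d.shape); print('highest',P[i].round(4))
E
```

```text
pred nut crop px [169.78549453 197.71730222]
0.012 80 [ 0.5225 -0.3636] 0.031
0.018 50 [ 0.5275 -0.3647] 0.0255
0.024 73 [ 0.525  -0.3668] 0.0258
0.03 80 [ 0.5233 -0.3674] 0.0257
0.034 190 [ 0.5231 -0.3677] 0.024
0.038 189 [ 0.5241 -0.3659] 0.0202
highest [ 0.5242 -0.367   0.0435]
```

The nut sits where an upright bell would put it: predicted (170,198), seen (168,196). The bell is flat, so I'm handing the job in.

```bash
python3 -c "
from plant import robot
print(robot.close_job())"
```

```text
the job is handed in; nothing more can be done
None
```

The job is handed in at about 26 s of the 102 s allowed: in the last camera check both small barrels, the bell and the hour wheel stood upright and central in their dishes; I didn't re-measure the larger parts, but no move went near them, and the hand-in returned no verdict.

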